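Open the descaler's push-and-turn safety cap

TASK

The kettle is due for descaling: open the square bottle, not the round one. Its safety cap must be pressed down against its spring and, kept down, turned anticlockwise until it is free; then lift it off and finish still holding it in the gripper, level and still, roughly 5 to 10 cm straight above the open neck. Leave the round bottle and the other things on the worktop as they are.

Things in the scene. Friction and masses are not known exactly. Their poses are not given: they have to be found in the camera images.
- descaler: Square white plastic bottle, 84 x 84 mm, fixed to the worktop by a black suction foot (cannot move or turn). Origin: centre of its underside on the worktop, z up. Shoulders end at z = 116 mm; flange of 48 mm diameter with its top at 132 mm; the neck ends at 155.5 mm, with a spring-loaded rubber seal of 20 mm diameter in it that rises to about 169 mm once the cap is off.
- cap_center (a point): Centre, half-way up, of the square bottle's grey safety cap: round, ribbed, 52 mm diameter, 30 mm high, about 35 g, top closed and marked with two raised arrows. It sits on the bottle's axis, centre 155 mm above the worktop, underside 8 mm above the flange. z up along the cap's axis, x through its two inner lugs; at the start (locked) x is parallel to the bottle's x.
- safety_cap: The same cap, origin at the centre of its underside. A spring pushes it up, 5 N at rest, 10 N fully down. Only when 4.5 mm or more down (6 is good, 8 is the stop on the flange) can it turn anticlockwise seen from above; clockwise it is blocked. Turned by 52 to 125 degrees (75 to 80 is good) it lifts straight off, clear of the neck after 16 mm.
- neck_mouth (a point): Centre of the top of the square bottle's neck, 155.5 mm above the worktop.
- round_bottle: The other white bottle: round body of 85 mm diameter, also fixed on a black suction foot, same height (170 mm) and same kind of grey cap. To be left alone. Origin at the centre of its underside.
- teaspoon_1: Steel teaspoon lying on the worktop, 133 x 27 x 10 mm, a bystander. Origin at the centre of its underside.
- peg_1: Wooden clothes peg lying on the worktop, 18 x 72 x 10 mm, a bystander. Origin at the centre of its underside.
- peeler_1: Yellow-handled peeler lying behind and to the left, 170 x 25 x 18 mm, a bystander. Origin at the centre of its underside.
- mug_1: Small green and white mug standing to the left, 64 x 89 x 48 mm with its handle, a bystander. Origin at the centre of its underside.
- glass_1: Clear drinking glass standing to the right, 81 mm diameter, 92 mm high, a bystander. Origin at the centre of its underside.
- spoon_1: Steel spoon lying on the worktop, 192 x 39 x 13 mm, a bystander. Origin at the centre of its underside.
- fork_1: Steel fork lying on the worktop, 198 x 27 x 13 mm, a bystander. Origin at the centre of its underside.
- lighter: Red lighter lying on the worktop, 26 x 80 x 12 mm, a bystander. Origin at the centre of its underside.
Things that resemble listed ones, but are neither listed nor needed, are in the scene too. Of the things shaped like the safety_cap, the grey one is meant.

How it is judged:
By the outcome, as a careful person would: the job done as asked, in the order asked, and still so for the second after the job is handed in, while the arm keeps its last pose, push and grip.
It also fails if it takes over 35 s, if anything falls off the work surface, if the arm or the gripper's body presses on something with over 40 N, if the wrist force passes 120 N, or if a joint passes its speed limit or range.

ROBOT

A 6-joint arm with a two-finger parallel gripper is mounted at the origin on a cart in front of the work surface, level with it; the furniture and walls round the work are solid. World frame = base frame: x ahead of the robot, y to its left, z up, the work surface at z = 0. Lengths are in mm, angles in rad, forces in N, time in s.
With the tool pointing down it reaches from about 400 to 925 mm from the base axis. Payload 12.5 kg.
Tool frame: the origin (TCP) lies on the front face of the gripper's body, between the roots of the fingers; the fingertips stand 78 mm ahead of it and the grasp point (between the pads) lies 59 mm ahead of it (env.nose_length is the distance from the TCP to the fingertips, in mm); z points along the fingers, y is the line along which they close (so a half turn about z gives the same grasp; the last joint's range is limited). The gripper opens to 95 mm and grips with 3 to 60 N. Pads are 20 mm wide; open, the fingers measure 119 mm over their backs; the gripper's body (75 mm by 180 mm) begins 59 mm behind the grasp point.
Start: joints at [1.179, 0.491, 1.559, -0, 1.092, -0.106], TCP at [176.183, 599.664, 292.261] pointing down, gripper open.
Joint ranges: [-3.1, 3.1], [-0.84, 2.19], [0.05, 2.79], [-1.13, 4.28], [0.06, 2.93], [-2.69, 2.69]. Speed limits (rad/s): [2.22, 2.22, 2.79, 3.14, 3.14, 3.14].

INTERFACE

Orientations are given as [roll, pitch, yaw] about the fixed x, y, z axes, in that order (R = Rz(yaw) Ry(pitch) Rx(roll)).
In Python, from cell import env gives the robot as it stands.
- The arm moves only by the tool jog_arm, never from a script. Its argument "motion" is a list of rows, each a list of 7 numbers: the turn, a rotation vector about the tool's x, y, z in degrees, then the shift along the tool's x, y, z in mm, then the finger opening in mm, from 0 to 95.1. In form: [[wx, wy, wz, x, y, z, hand], ...]. A call has 1 to 10 rows; each row shifts and turns the commanded pose from where the row before left it, along the tool's axes as they then stand; what a row does not reach is not made up. A row lasts 1/8 s, in which the tool goes at most 62.5 mm and 10.7 degrees, less where a joint would pass 70% of its speed; a pose out of reach is approached as far as the arm can. A call is refused whole if a number of a shift passes 62.5 or a number of a turn 10.7, either way. A call with a gripper value outside its range is refused whole. The fingers move at their own pace and stop on an object; the grip force is fixed at half the most. Time passes only in rows, so rows that do not move let the fingers close. It gives the time, the measured TCP pose, the force, the opening and the grip force at its end, in the units of the state.
- env.state(): the state, without advancing time (a new reading comes with each control period).
- env.read_camera(name): name is "scene" or "top"; returns a dict with "color" (480x640x3 uint8, red, green, blue), "z_map" (480x640 float32, mm along the optical axis (not along the pixel's ray), 0 where there is no reading), "camera_matrix" (3x3 intrinsics, pixels), "world_to_cam" (4x4, takes a point from world to camera coordinates). Camera axes: x right, y up, looking along -z (the intrinsics and any distortion apply to the point x, -y, -z); pixel columns grow to the right and rows downward; lengths in mm; the calibration is good to about 2 mm. A picture is of the moment at which its call begins.
- env.job_done(): hands the job in; it is judged then, once.
Trained networks look in the newest picture that a camera, given by its name, has taken for a name from the list of things; names that differ only in an ending like _2 or _b are one class to them, and where a whole thing is asked for, a point or a joint stands for the part that bears it (a point fixed in the world has none). Each returns a list of dicts, best first, with "score" (0 to 1); they miss things now and then, are a little off and sometimes report something else, mostly with a low value. They report only what shows in the picture. A call takes as long as a camera call. They do not tell look-alikes from the thing itself.
- env.recognise(camera, thing): "location" ([column, row] in pixels, amid what is visible of it).
The state is a dict: "t": time; "joints": joint angles; "qvel": joint speeds; "tau": joint torques, N m; "eef_pos": TCP position; "tcp_rot": TCP orientation; "ft_force": force on the tool from outside, world axes, zero at the start; "moment": the same for the moment, N m; "opening": opening from 0.0 (shut) to 1.0 (fully open); "grip_force": force on a finger pad.
Only numpy, scipy, OpenCV 4.12 (cv2) and the standard library are available. Lean on these libraries where they do the work, as an engineer would, in place of code of your own. Each camera call takes 0.05 s, during which the arm holds its last target. There are 200 camera calls.

## Working session

There is one attempt and no reset: what is moved stays moved. The work goes in short steps, Python scripts to look and compute and a tool call to move; the robot and the scene stay as the last step left them, time stands still between calls to the robot, and variables do not carry over. Pictures are saved under pics/ and viewed, at most 10 in all, crops included, and the job is handed in when it is done.

Besides the shell and the picture viewer there is one more tool, called after "Request:" as name(argument=value, ...) on one line, values as JSON. jog_arm: Moves the arm, as the interface text tells. Its arguments: {"type":"object","properties":{"motion":{"type":"array"}},"required":["motion"]}

```bash
mkdir -p pics; cat > h.py <<'E'
import numpy as np, cv2
from cell import env
def world(c,px):
    """px Nx2 -> world via depth"""
    px=np.atleast_2d(px).astype(int); z=c["z_map"][px[:,1],px[:,0]].astype(float)
    K=c["camera_matrix"]
    P=np.c_[(px[:,0]-K[0,2])/K[0,0]*z,-(px[:,1]-K[1,2])/K[1,1]*z,-z,np.ones(len(z))]
    return (np.linalg.inv(c["world_to_cam"])@P.T).T[:,:3]
def save(c,n): cv2.imwrite(f"pics/{n}.png",c["color"][:,:,::-1])
E
python3 - <<'E'
from h import *
s=env.state(); print(s["eef_pos"],s["tcp_rot"],s["ft_force"],s["opening"],s["t"])
for n in("scene","top"):
    c=env.read_camera(n); save(c,n)
    for th in("descaler","cap_center","round_bottle","glass_1","mug_1"):
        for d in env.recognise(n,th)[:3]:
            print(n,th,round(d["score"],2),d["location"],world(c,d["location"]).round(0))
E
```

```text
[176.12253348 599.50342657 291.65214286] [-3.14047224e+00 -1.07706338e-04  2.85580341e+00] [-0.06046356 -0.30343346  0.37916277] 1.0012734015584162 0.0
scene descaler 0.57 [324.6, 290.8] [[480.  -5.  11.]]
scene cap_center 0.49 [364.9, 286.7] [[402. -90.  31.]]
scene cap_center 0.38 [450.9, 219.7] [[ 481. -534.   33.]]
scene round_bottle 0.6 [258.6, 322.4] [[400. 263. 102.]]
scene mug_1 0.97 [206.3, 349.7] [[485. 377.  12.]]
top descaler 0.63 [377.2, 244.2] [[ 467. -213.  106.]]
top descaler 0.47 [292.6, 185.9] [[645.  12.   3.]]
top cap_center 0.77 [385.9, 237.0] [[ 479. -225.  168.]]
top cap_center 0.66 [495.0, 230.8] [[ 508. -547.   24.]]
top cap_center 0.55 [335.2, 264.8] [[ 419. -106.   37.]]
top round_bottle 0.82 [208.7, 254.4] [[443. 211. 151.]]
top glass_1 0.87 [458.7, 247.6] [[ 462. -446.   17.]]
top mug_1 0.94 [153.6, 248.2] [[469. 402.   8.]]
```

View pics/top.png

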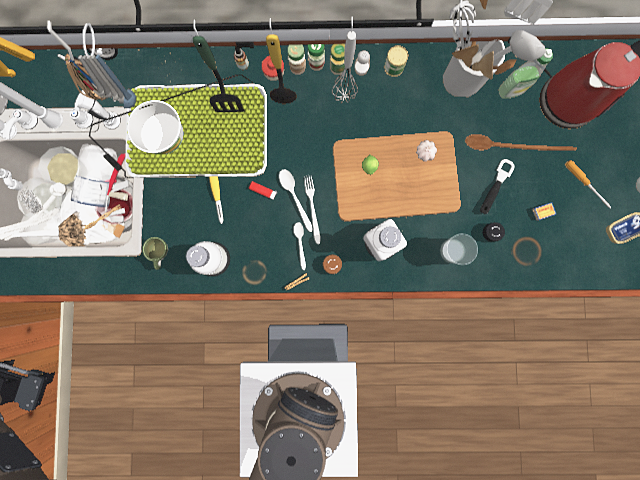

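View pics/scene.png

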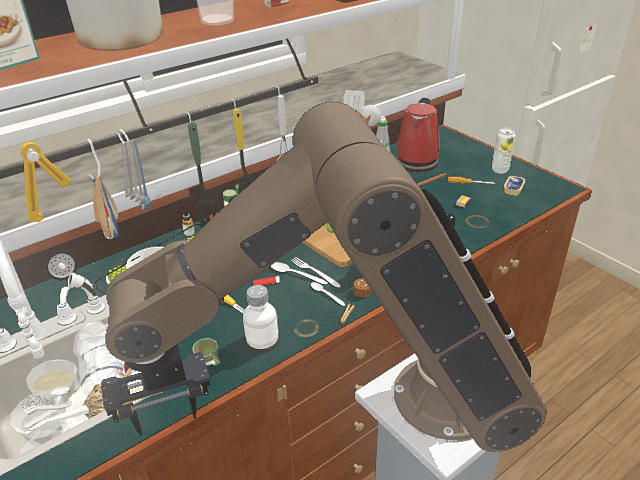

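The top view shows the square bottle at about (384,239) with its grey cap at (388,236). The round bottle is at (208,257), and the brown (332,264) and black (494,231) caps are decoys. In the scene view the arm hides the square bottle. I'll locate the cap by depth and plan the transit.

```bash
cat >> h.py <<'E'
from scipy.spatial.transform import Rotation as R
def cap(c,guess=(479,-222),r=60,lo=160,hi=180):
    v,u=np.nonzero(c["z_map"]>0); px=np.c_[u,v]; P=world(c,px)
    m=(np.hypot(P[:,0]-guess[0],P[:,1]-guess[1])<r)&(P[:,2]>lo)&(P[:,2]<hi)
    Q=P[m]; (cx,cy),rad=cv2.minEnclosingCircle(Q[:,:2].astype(np.float32))
    return Q.mean(0).round(1),(round(cx,1),round(cy,1),round(rad,1)),m.sum(),np.percentile(Q[:,2],[10,50,90]).round(1)
def steps(way):
    """way: list of (x,y,z,yaw_deg), tool down; prints tool-frame rows (shift in frame before turn)"""
    s=env.state(); p=np.array(s["eef_pos"]); Rm=R.from_euler("xyz",s["tcp_rot"])
    for x,y,z,yw in way:
        Rn=R.from_euler("xyz",[180,0,yw],degrees=True)
        print(np.r_[(Rm.inv()*Rn).as_rotvec(degrees=True),Rm.inv().apply(np.array([x,y,z])-p)].round(1).tolist())
        p=np.array([x,y,z]);Rm=Rn
E
python3 - <<'E'
from h import *
c=env.read_camera("top")
print(cap(c)); print(cap(c,lo=150)); print("round",cap(c,(443,211)))
print("body",cap(c,lo=100,hi=125))
cv2.imwrite("pics/crop.png",cv2.resize(c["color"][200:280,330:430,::-1],None,fx=6,fy=6,interpolation=cv2.INTER_CUBIC))
s=env.state();print(s["joints"])
n=17; way=[]
for k in range(1,n+1):
    f=k/n; az=np.radians(73.6+f*(-25.2-73.6)); r=625+f*(529-625)
    way.append((r*np.cos(az),r*np.sin(az),292+min(k*15,60),163.6-k*6))
steps(way)
E
```

```text
(array([ 481.4, -237.9,  169.6]), (482.1, -238.5, 26.4), np.int64(367), array([166.6, 169.8, 172.4]))
(array([ 480.9, -237.2,  168.9]), (481.8, -238.4, 26.7), np.int64(384), array([166. , 169.6, 172.4]))
round (array([438.9, 234.8, 169.4]), (439.2, 235.9, 26.4), np.int64(370), array([166.2, 169.5, 172.3]))
body (array([ 476.3, -227.5,  105.2]), (487.1, -239.8, 44.1), np.int64(258), array([101. , 105. , 109.5]))
[ 1.17938023e+00  4.90875586e-01  1.55890758e+00  5.93834389e-06
  1.09170037e+00 -1.05647967e-01]
[0.0, 0.0, 6.0, -63.0, -8.9, -14.7]
[0.0, -0.0, 6.0, -62.2, -8.6, -15.0]
[0.0, -0.0, 6.0, -61.6, -8.4, -15.0]
[-0.0, -0.0, 6.0, -61.1, -8.1, -15.0]
[0.0, -0.0, 6.0, -60.5, -7.9, -0.0]
[-0.0, -0.0, 6.0, -60.0, -7.7, -0.0]
[0.0, -0.0, 6.0, -59.4, -7.5, -0.0]
[0.0, -0.0, 6.0, -58.9, -7.3, -0.0]
[-0.0, -0.0, 6.0, -58.3, -7.1, -0.0]
[0.0, -0.0, 6.0, -57.8, -6.9, -0.0]
[-0.0, -0.0, 6.0, -57.2, -6.7, -0.0]
[0.0, -0.0, 6.0, -56.7, -6.5, -0.0]
[0.0, -0.0, 6.0, -56.1, -6.3, -0.0]
[0.0, -0.0, 6.0, -55.6, -6.1, -0.0]
[0.0, -0.0, 6.0, -55.0, -5.9, -0.0]
[0.0, -0.0, 6.0, -54.5, -5.7, -0.0]
[0.0, -0.0, 6.0, -53.9, -5.5, -0.0]
```

View pics/crop.png

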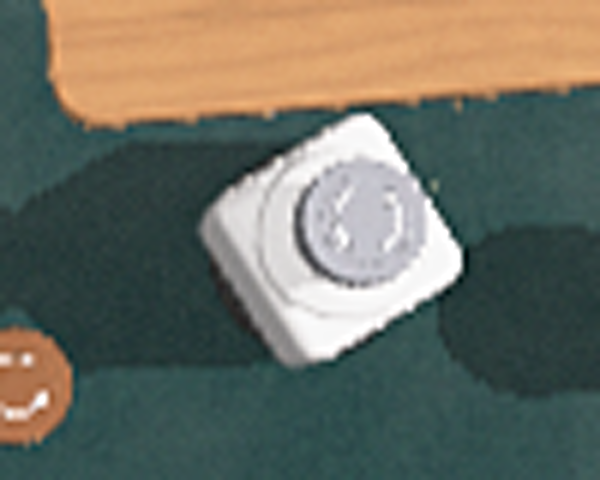

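The crop shows the square white body with its grey cap centred near (390,237) in full-image pixels. Depth puts the cap centre at about (482,-238), with its top at 170. I'll start the transit along an arc.

Request:
jog_arm(motion=[[0,0,6,-60,-9,-15,95],[0,0,6,-60,-9,-15,95],[0,0,6,-60,-8,-15,95],[0,0,6,-60,-8,-15,95],[0,0,6,-60,-8,0,95],[0,0,6,-60,-8,0,95],[0,0,6,-60,-8,0,95],[0,0,6,-59,-7,0,95],[0,0,6,-58,-7,0,95],[0,0,6,-58,-7,0,95]])

```text
t: 1.9
eef_pos: [540.8, 152.5, 352.2]
tcp_rot: [3.141, -0.0, 1.805]
ft_force: [-0.1, 0.9, -0.4]
opening: 0.996
grip_force: 0.0
```

Request:
jog_arm(motion=[[0,0,6,-57,-7,0,95],[0,0,6,-57,-6,0,95],[0,0,6,-56,-6,0,95],[0,0,6,-56,-6,0,95],[0,0,6,-55,-6,0,95],[0,0,6,-54,-6,0,95],[0,0,6,-54,-5,0,95]])

```text
t: 2.78
eef_pos: [471.1, -224.3, 352.3]
tcp_rot: [3.141, -0.0, 1.072]
ft_force: [1.0, -0.7, -0.0]
opening: 1.001
grip_force: 0.0
```

```bash
python3 - <<'E'
from h import *
s=env.state(); print(s["eef_pos"],np.degrees(s["tcp_rot"]),s["ft_force"],s["joints"],s["t"])
# yaw aim so j6 ~ +0.7 before, -0.65 after
yw=np.degrees(-0.459-0.7)+90
print(yw); y0=np.degrees(s["tcp_rot"])[2]
steps([(482,-238.3,352,y0),(482,-238.3,352,yw),(482,-238.3,218,yw)])
c=env.read_camera("scene"); save(c,"s2")
for d in env.recognise("scene","cap_center")[:3]: print(d, world(c,d["location"]))
print(cap(c,(482,-238)))
E
```

```text
[ 471.12537933 -224.29115565  352.26536337] [ 1.79980881e+02 -4.51823869e-03  6.14207923e+01] [ 1.04939179 -0.71050013 -0.02505126] [-5.70997878e-01  2.82902760e-01  1.72672553e+00  1.13492556e-04
  1.13163723e+00 -7.22448307e-02] 2.775
23.59419154433759
[0.0, -0.0, -0.0, -7.1, 16.3, 0.3]
[0.0, -0.0, 37.8, 0.0, 0.0, 0.0]
[0.0, 0.0, 0.0, -0.0, -0.0, 134.0]
{'location': [451.5, 222.1], 'score': 0.65} [[ 472.35424437 -530.6759778    27.23018037]]h.py:15: RuntimeWarning: Mean of empty slice.
  return Q.mean(0).round(1),(round(cx,1),round(cy,1),round(rad,1)),m.sum(),np.percentile(Q[:,2],[10,50,90]).round(1)
  ret = um.true_divide(
Traceback (most recent call last):
  File "h.py", line 15, in cap
    return Q.mean(0).round(1),(round(cx,1),round(cy,1),round(rad,1)),m.sum(),np.percentile(Q[:,2],[10,50,90]).round(1)
                                                                             ~~~~~~~~~~~~~^^^^^^^^^^^^^^^^^^^
IndexError: index -1 is out of bounds for axis 0 with size 0
```

Request:
jog_arm(motion=[[0,0,0,-7,16,0,95],[0,0,9.5,0,0,0,95],[0,0,9.5,0,0,0,95],[0,0,9.5,0,0,0,95],[0,0,9.5,0,0,0,95],[0,0,0,0,0,40,95],[0,0,0,0,0,40,95],[0,0,0,0,0,30,95],[0,0,0,0,0,24,95],[0,0,0,0,0,0,95]])

```text
t: 4.12
eef_pos: [483.5, -235.6, 216.8]
tcp_rot: [-3.139, 0.001, 0.415]
ft_force: [-0.1, 0.1, -0.3]
opening: 1.002
grip_force: 0.0
```

```bash
python3 - <<'E'
from h import *
s=env.state(); print(s["eef_pos"],np.degrees(s["tcp_rot"]),s["ft_force"],s["joints"],s["t"])
c=env.read_camera("scene"); cv2.imwrite("pics/s3.png",c["color"][:,:,::-1])
E
```

```text
[ 483.47824785 -235.6391511   216.76433085] [-1.79854239e+02  8.20324433e-02  2.37522627e+01] [-0.06140404  0.07066855 -0.26079479] [-5.76409361e-01  4.62732396e-01  1.85464698e+00  2.66438458e-04
  8.27125924e-01  5.79652935e-01] 4.125
```

View pics/s3.png

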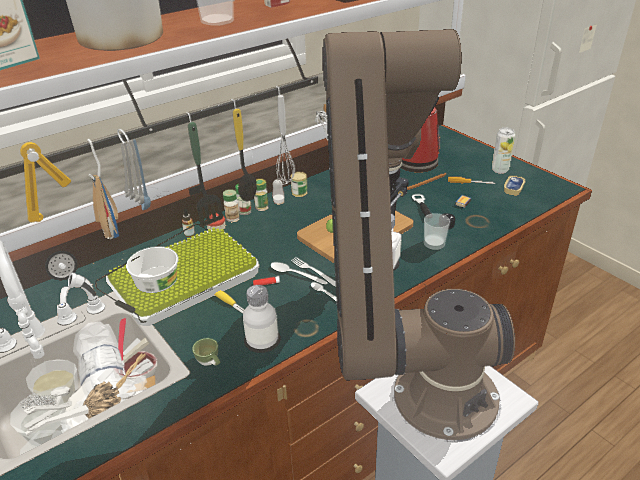

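The picture shows the arm hiding the square bottle, with the bystanders undisturbed. I'll make a small centring correction and then close.

Request:
jog_arm(motion=[[0,0,0,-2.5,2,0,95],[0,0,0,0,0,0,60],[0,0,0,0,0,0,60],[0,0,0,0,0,0,60],[0,0,0,0,0,0,40],[0,0,0,0,0,0,40],[0,0,0,0,0,0,40],[0,0,0,0,0,0,40]])

```text
t: 5.18
eef_pos: [481.0, -239.0, 218.1]
tcp_rot: [-3.141, 0.0, 0.412]
ft_force: [-2.5, 4.3, 0.2]
opening: 0.544
grip_force: 30.0
```

Request:
jog_arm(motion=[[0,0,0,0,-0.5,2,40],[0,0,0,0,0,2,40],[0,0,0,0,0,2,40],[0,0,0,0,0,0,40],[0,0,0,0,0,0,40]])

```text
t: 5.8
eef_pos: [481.1, -239.0, 212.7]
tcp_rot: [3.141, -0.0, 0.412]
ft_force: [-2.5, 2.6, 7.5]
opening: 0.548
grip_force: 30.0
```

Request:
jog_arm(motion=[[0,0,0,0,0,1,40],[0,0,0,0,0,0,40]])

```text
t: 6.05
eef_pos: [481.1, -239.0, 211.7]
tcp_rot: [3.141, -0.0, 0.412]
ft_force: [-3.7, 1.4, 9.4]
opening: 0.547
grip_force: 30.0
```

Request:
jog_arm(motion=[[0,0,-3,0,0,0,40],[0,0,-5,0,0,0,40],[0,0,-5,0,0,0,40],[0,0,-5,0,0,0,40],[0,0,0,0,0,0,40]])

```text
t: 6.68
eef_pos: [481.6, -239.3, 212.0]
tcp_rot: [3.139, -0.001, 0.728]
ft_force: [-1.2, 0.6, 8.3]
opening: 0.542
grip_force: 30.0
```

```bash
python3 -c "
from cell import env
s=env.state();print(s['eef_pos'],s['tcp_rot'],s['ft_force'],s['moment'],s['opening'])"
```

```text
[ 481.56411474 -239.30355676  211.96539344] [ 3.13893336e+00 -5.57159037e-04  7.27817987e-01] [-1.1813195   0.62804811  8.30380192] [ 0.06521584  0.36530727 -0.02316806] 0.5415688375275909
```

Yaw moment is near zero, so the cap is turning freely with the gripper. I'll continue to 78°.

Request:
jog_arm(motion=[[0,0,-7,0,0,0,40],[0,0,-7,0,0,0,40],[0,0,-7,0,0,0,40],[0,0,-7,0,0,0,40],[0,0,-7,0,0,0,40],[0,0,-7,0,0,0,40],[0,0,-7,0,0,0,40],[0,0,-7,0,0,0,40],[0,0,-4,0,0,0,40],[0,0,0,0,0,0,40]])

```text
t: 7.92
eef_pos: [481.6, -239.0, 211.9]
tcp_rot: [3.14, 0.001, 1.775]
ft_force: [-0.0, 3.2, 8.7]
opening: 0.543
grip_force: 30.0
```

```bash
python3 -c "
from cell import env
s=env.state();print(s['eef_pos'],s['tcp_rot'],s['ft_force'],s['moment'],s['opening'])"
```

```text
[ 481.55179743 -238.95769792  211.89291989] [3.13983334e+00 1.32190758e-03 1.77467710e+00] [-0.02416494  3.1600688   8.74777639] [0.49033065 0.14301607 0.05858466] 0.5428654878164321
```

Request:
jog_arm(motion=[[0,0,0,0,0,-3,40],[0,0,0,0,0,-3,40],[0,0,0,0,0,-3,40],[0,0,0,0,0,-3,40],[0,0,0,0,0,0,40]])

```text
t: 8.55
eef_pos: [480.9, -238.9, 223.1]
tcp_rot: [-3.141, -0.0, 1.774]
ft_force: [0.1, -0.2, -0.5]
opening: 0.546
grip_force: 30.0
```

Request:
jog_arm(motion=[[0,0,0,0,0,-5,40],[0,0,0,0,0,-10,40],[0,0,0,0,0,-15,40],[0,0,0,0,0,-18,40],[0,0,0,0,0,-15,40],[0,0,0,0,0,-10,40],[0,0,0,0,0,-4,40],[0,0,0,0,0,0,40],[0,0,0,0,0,0,40],[0,0,0,0,0,0,40]])

```text
t: 9.8
eef_pos: [480.9, -238.8, 299.8]
tcp_rot: [-3.141, -0.001, 1.774]
ft_force: [-0.2, -0.5, -0.3]
opening: 0.543
grip_force: 30.0
```

```bash
python3 - <<'E'
from h import *
s=env.state();print(s['eef_pos'],s['tcp_rot'],s['ft_force'],s['opening'],s['grip_force'])
a=env.read_camera("top"); b=env.read_camera("scene")
f=lambda c,r,k:cv2.resize(c["color"][r[0]:r[1],r[2]:r[3],::-1],(400,400),interpolation=cv2.INTER_CUBIC)
cv2.imwrite("pics/end.png",np.hstack([f(a,(180,300,330,450),4),f(b,(140,300,320,480),4)]))
E
```

```text
[ 480.93609728 -238.78364644  299.80240719] [-3.14110737e+00 -5.70954718e-04  1.77364237e+00] [-0.15808517 -0.54959814 -0.26901154] 0.5432101411758733 29.999793637543917
```

View pics/end.png

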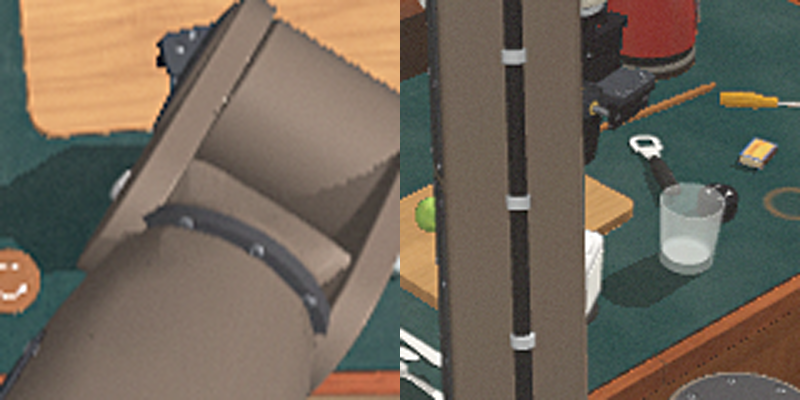

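Both views are blocked by the arm. The bottle and glass show undisturbed at the right, and the gripper is off the bottle. The opening of 51.6 mm at 30 N confirms the cap is held. The arm is level and still, so I'm handing in.

```bash
python3 -c "
from cell import env
print(env.job_done())"
```

```text
the job is handed in; nothing more can be done
None
```

The square bottle is open and handed in: I pressed its cap, turned it 78° anticlockwise and lifted it off, and it is held level about 7 cm above the neck, judged from arm pose and grip readings because the arm hid the cap from both cameras.

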